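# Clamp the bearing block in the swing-strap fixture

### The job

Clamp the brass bearing block that sits in the steel fixture: push the clamp strap round until it is over the block against its stop pin, and only then push the cam lever on its end fully down so that the cam bears on the block. Leave the block in its nest and everything else on the bench where it is.

Things in the scene. Friction and masses are not known exactly. Their poses are not given: they have to be found in the camera images.
- fixture: low steel clamping fixture, fixed to the bench, yaw varies; origin on the bench under the nest's centre, z up. Base plate 90 mm (x) by 230 mm (y, -155 to +75), 12 mm thick. Post at (0,-105) mm carries the clamp strap. Nest: four ledges, tops 22 mm above the bench, hold the brass block at the origin. Only post, stop pin, strap and block stand higher than that
- strap (a joint): swing of the strap about the vertical post, rad. 0 = over the block, against the stop pin, pointing to fixture +y; grows anticlockwise from above (1.57: points to fixture -x); starts 0.9 to 1.6. Flat steel bar 30 mm wide, 53 to 67 mm above the bench, reaching 121 mm from the post axis; nut on the post to 80 mm. Stays where left; turning takes about 0.12 N m
- strap_mid (a point): point on the strap's centre line, mid thickness (60 mm above the bench), 55 mm from the post axis, in the free span between post and block; the strap's side faces lie 15 mm either side
- stop_pin (a point): centre of the top of the stop pin, 10 mm across, 68 mm tall above the bench, at fixture (20.5,-55) mm; the strap ends against it
- cam_lever (a joint): angle of the cam lever in the strap's forked end, rad. Its axis is level, across the strap, 105 mm from the post axis, 60 mm above the bench. 0 = standing 1.2 rad above level, leaning away from the post; grows as pushed down; 1.2 = fully down, level, pointing on beyond the strap's end. Starts 0 to 0.25, stays where left; takes about 0.2 to 0.35 N m
- paddle (a point): point on the lever's centre line, mid thickness, 85 mm from the lever's axis. Here the steel lever is a flat paddle 24 mm wide and 8 mm thick that spans 50 to 106 mm from the axis; pushed on its upper face (the one towards the post when it stands up). Fully down it is 60 mm above the bench
- cam: dark greased steel eccentric disc, 22 mm across, 12 mm wide, on the lever's root in the fork; it turns with the lever and bears on the top of the block only when the strap is over and the lever is down; origin on the lever's axis
- block: loose brass bearing block, 36 mm (x) by 40 mm (y) by 32 mm tall with a cross bore, in the nest with 1 mm play; origin at the centre of its underside, 12 mm above the bench; its top is 44 mm above the bench
- bush: loose brass bush, 32 mm flange, 20 mm barrel, 36 mm tall, standing beside the fixture on its +x side
- nut: loose steel hexagon nut, 26 mm across flats, 16 mm tall, lying beside the fixture on its -x side
- flange: loose brass flange, 44 mm across, 22 mm tall, lying beside the fixture on its +x side
- spray_can: loose spray can, 60 mm across, 200 mm tall, standing on the bench
- mug: loose mug, 80 mm across, 90 mm tall, standing on the bench
- spanner: loose steel spanner lying on the bench
- driver: loose screwdriver lying on the bench
There are look-alikes about, which are no part of the job. There is more than one size of the fixture; the one meant has the size given above.

How it is judged:
By the outcome, as a careful person would: the job done as asked, in the order asked, and still so for the second after the job is handed in, with the robot touching nothing.
It also fails if it takes over 43 s, if anything falls off the work surface, if the arm or the gripper's body presses on something with over 40 N, if the wrist force passes 120 N, or if a joint passes its speed limit or range.

### The arm

A 7-joint arm with a two-finger parallel gripper is mounted at the origin on the work surface. World frame = base frame: x ahead of the robot, y to its left, z up, the work surface at z = 0. Lengths are in m, angles in degrees, forces in N, time in s.
With the tool pointing down it reaches from about 0.35 to 0.775 m from the base axis. Payload 3.1 kg.
Tool frame: the origin (TCP) lies on the centre line of the jaws, within the pads' length; the fingertips stand 17 mm ahead of it and the grasp point (between the pads) lies 2 mm behind it (robot.tip_reach is the distance from the TCP to the fingertips, in m); z points along the fingers, y is the line along which they close (so a half turn about z gives the same grasp; the last joint's range is limited). The gripper opens to 85 mm and grips with 20 to 120 N. Pads are 22 mm wide; open, the fingers measure 114 mm over their backs; the gripper's body (76 mm by 85 mm) begins 54 mm behind the grasp point. The pads swing forward as they close: fully open they stand 13 mm farther back than shut.
Start: joints at [-74.639, 17.813, 0.802, 86.603, -0.252, 75.585, -1.558], TCP at [0.168, 0.524, 0.248] pointing down, gripper open.
Joint ranges: [-154.91, 154.91], [-16.99, 109.72], [-72.82, 74.43], [7.12, 147.25], [-82.49, 262.49], [11.32, 116.49], [-174.64, 174.64]. Speed limits (degrees/s): [159.86, 159.86, 180, 180, 180, 180, 180].

### API

Orientations are given as [roll, pitch, yaw] about the fixed x, y, z axes, in that order (R = Rz(yaw) Ry(pitch) Rx(roll)).
In Python, from station import robot, fingers, vision, workorder, recognise gives the robot as it stands. Calls block until the motion is done:
- robot.move_to(position, orientation): joint-space move of the TCP to a pose.
- robot.line_to(position, orientation=None, velocity=0.15, f_stop=None): straight line of the TCP; orientation=None keeps the orientation; velocity is the mean speed in m/s. With f_stop (N) it stops when the force on the tool has changed by that much, and returns True; else False.
- robot.move_j(angles): joint-space move.
- fingers.gripper_to(opening, force=None): opening from 0.0 (shut) to 1.0 (fully open); force is the grip in N (None keeps the last); returns when the fingers have stopped.
- robot.pause(seconds).
- robot.inverse_kinematics(position, orientation): joint angles nearest the present ones, or None.
- vision.grab_frame(name): name is "scene" or "side" or "wrist"; returns the picture (384x512x3 uint8, red, green, blue); there is no depth.
- vision.calibration(name): a dict with "mtx" (3x3 intrinsics, pixels), "extrinsics" (4x4, takes a point from world to camera coordinates); the wrist camera has in their place "T_tool_cam" (4x4, takes a point from camera to tool coordinates, whose origin is the TCP and whose axes are the flange's). Camera axes: x right, y up, looking along -z (the intrinsics and any distortion apply to the point x, -y, -z); pixel columns grow to the right and rows downward; lengths in m; the calibration is good to about 2 mm. A picture is of the moment at which its call begins: read the wrist's pose just before it. calibration takes no time and is no camera call.
A pose or a line that the arm cannot do raises robot.PlanningError and nothing moves.
- workorder.close_job(): hands the job in; it is judged then, once.
Trained networks look in the newest picture that a camera, given by its name, has taken for a name from the list of things; names that differ only in an ending like _2 or _b are one class to them, and where a whole thing is asked for, a point or a joint stands for the part that bears it (a point fixed in the world has none). Each returns a list of dicts, best first, with "p" (0 to 1); they miss things now and then, are a little off and sometimes report something else, mostly with a low value. They report only what shows in the picture. A call takes as long as a camera call. They do not tell look-alikes from the thing itself.
- recognise(label, camera): "rect" ([centre column, centre row, width, height] in pixels, round what is visible of it).
Readings, each from a call of its own:
- robot.current_time_s(): time.
- robot.current_joint_positions(): joint angles.
- robot.current_dq(): joint speeds.
- robot.current_joint_torque(): joint torques, N m.
- robot.current_tool_pos(): TCP position.
- robot.current_eef_rot(): TCP orientation.
- robot.current_contact_force(): force on the tool from outside, world axes, zero at the start.
- robot.current_torque(): the same for the moment, N m.
- robot.current_finger_gap(): opening from 0.0 (shut) to 1.0 (fully open).
- robot.current_gripper_force(): force on a finger pad.
Only numpy, scipy, OpenCV 4.12 (cv2) and the standard library are available. Lean on these libraries where they do the work, as an engineer would, in place of code of your own. Each camera call takes 0.05 s, during which the arm holds its last target. There are 200 camera calls.

## Working session

There is one attempt and no reset: what is moved stays moved. The work goes in short steps, each a Python script; the robot and the scene stay as the last script left them, time stands still between calls to the robot, and variables do not carry over. Pictures are saved under pics/ and viewed, at most 10 in all, crops included, and the job is handed in when it is done.

```bash
mkdir -p pics; ls; python3 - <<'E'
from station import robot, fingers, vision, workorder, recognise
import cv2,numpy as np
for c in ("scene","side"):
    im=vision.grab_frame(c); cv2.imwrite(f"pics/{c}0.png",cv2.resize(im[:,:,::-1],(800,600),interpolation=cv2.INTER_CUBIC))
    k=vision.calibration(c); print(c,{a:(np.round(b,3).tolist() if not isinstance(b,str) else b) for a,b in k.items()})
    for l in ("fixture","strap","cam_lever","block","stop_pin","strap_mid","paddle","cam","bush","nut","flange","spray_can","mug"):
        try: print(l,[(np.round(d["rect"]).tolist(),round(d["p"],2)) for d in recognise(l,c)])
        except Exception as e: print(l,e)
print(robot.current_time_s())
E
```

```text
pics
scene {'mtx': [[473.102, 0.0, 256.856], [0.0, 473.102, 186.122], [0.0, 0.0, 1.0]], 'extrinsics': [[0.681, 0.732, 0.003, -0.413], [-0.545, 0.505, 0.669, 0.226], [0.489, -0.457, 0.743, -1.624], [0.0, 0.0, 0.0, 1.0]]}
fixture [([234.0, 162.0, 12.0, 34.0], 0.68), ([260.0, 189.0, 78.0, 97.0], 0.61), ([184.0, 173.0, 64.0, 58.0], 0.6)]
strap [([179.0, 165.0, 34.0, 41.0], 0.88), ([239.0, 179.0, 28.0, 75.0], 0.73), ([235.0, 128.0, 29.0, 34.0], 0.65)]
cam_lever [([245.0, 120.0, 5.0, 16.0], 0.6), ([192.0, 155.0, 10.0, 26.0], 0.48), ([233.0, 160.0, 14.0, 36.0], 0.47)]
block [([272.0, 188.0, 22.0, 16.0], 0.65)]
stop_pin [([236.0, 138.0, 52.0, 58.0], 0.93), ([183.0, 176.0, 66.0, 58.0], 0.91), ([259.0, 188.0, 74.0, 96.0], 0.9)]
strap_mid [([244.0, 177.0, 27.0, 68.0], 0.88), ([179.0, 164.0, 35.0, 42.0], 0.65), ([237.0, 128.0, 26.0, 41.0], 0.58)]
paddle [([232.0, 158.0, 10.0, 41.0], 0.8), ([193.0, 157.0, 8.0, 23.0], 0.65)]
cam []
bush [([279.0, 218.0, 11.0, 14.0], 0.47)]
nut [([259.0, 174.0, 10.0, 11.0], 0.37)]
flange [([306.0, 198.0, 20.0, 13.0], 0.62), ([281.0, 220.0, 8.0, 13.0], 0.55)]
spray_
[... 457 characters left out ...]
73.0, 215.0, 39.0, 26.0], 0.75), ([304.0, 265.0, 20.0, 28.0], 0.52)]
cam_lever [([286.0, 218.0, 16.0, 14.0], 0.53)]
block [([191.0, 225.0, 46.0, 26.0], 0.48)]
stop_pin [([295.0, 275.0, 27.0, 46.0], 0.89), ([262.0, 230.0, 61.0, 53.0], 0.76), ([309.0, 243.0, 9.0, 9.0], 0.59), ([272.0, 215.0, 35.0, 30.0], 0.44)]
strap_mid [([272.0, 215.0, 37.0, 29.0], 0.67), ([304.0, 264.0, 15.0, 29.0], 0.52)]
paddle [([285.0, 220.0, 13.0, 17.0], 0.62), ([299.0, 271.0, 6.0, 16.0], 0.42)]
cam [([192.0, 224.0, 45.0, 22.0], 0.72)]
bush []
nut []
flange [([221.0, 247.0, 14.0, 13.0], 0.53), ([263.0, 229.0, 61.0, 56.0], 0.28)]
spray_can [([182.0, 293.0, 29.0, 63.0], 0.73)]
mug [([325.0, 153.0, 24.0, 26.0], 0.95)]
1.4
```

View pics/scene0.png

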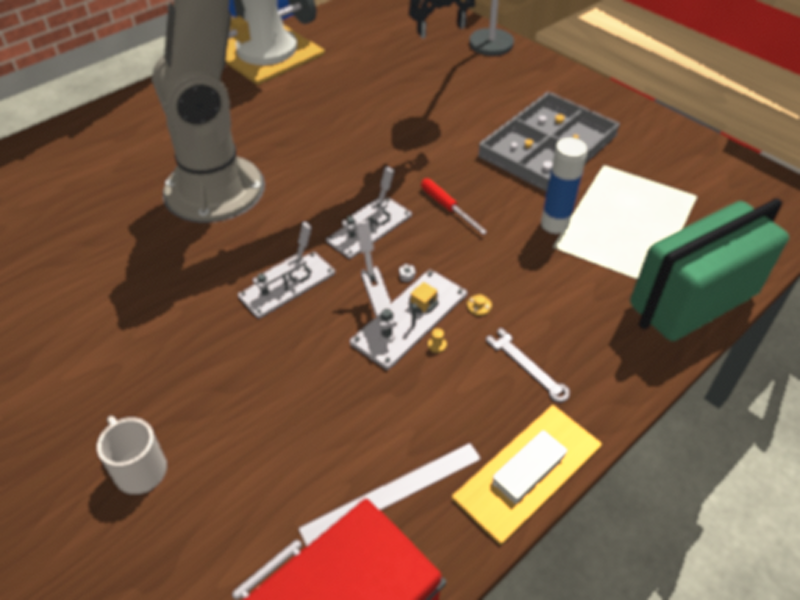

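View pics/side0.png

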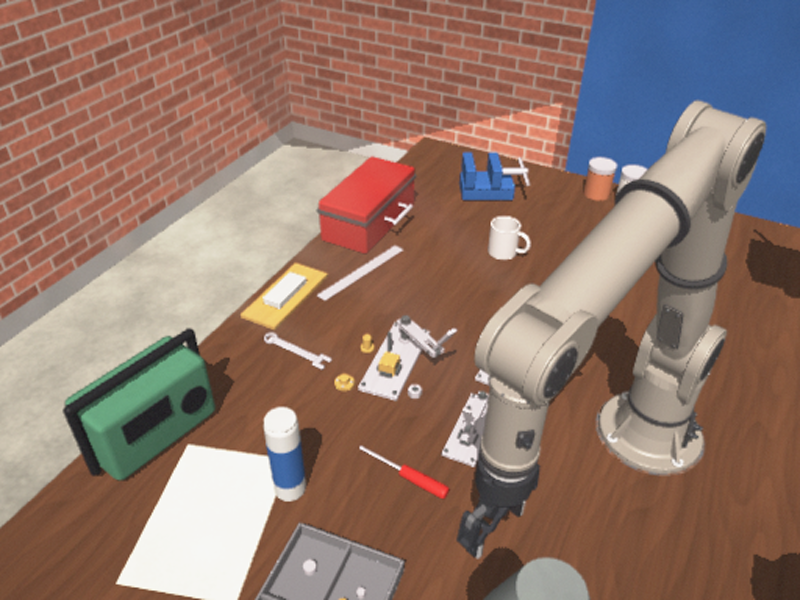

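The full-size fixture (the one with the brass block) shows in scene with plate corners near (431,270), (466,292), (386,367), (351,342) in the 800-wide picture. The block is at (424,295), the post at (386,318), and the strap points up-left to the paddle at (365,240). The two smaller fixtures are look-alikes. Next I'll fit the pose, then take a close wrist view.

```bash
cat >h.py <<'E'
import numpy as np,cv2
from station import robot, fingers, vision, workorder, recognise
from scipy.spatial.transform import Rotation as R
def ray(cam,uv,T=None):
    """ray origin, direction in world; T = 4x4 world pose of tool for the wrist"""
    c=vision.calibration(cam); K=np.array(c["mtx"])
    d=cv2.undistortPoints(np.array([[uv]],float),K,np.array(c.get("dist",np.zeros(5)),float))[0,0]
    v=np.array([d[0],-d[1],-1.])
    W=T@np.array(c["T_tool_cam"]) if cam=="wrist" else np.linalg.inv(np.array(c["extrinsics"]))
    return W[:3,3],W[:3,:3]@v
def at_z(cam,uv,z,T=None):
    o,d=ray(cam,uv,T); return o+d*(z-o[2])/d[2]
def project(cam,p,T=None):
    c=vision.calibration(cam); K=np.array(c["mtx"])
    E=np.linalg.inv(T@np.array(c["T_tool_cam"])) if cam=="wrist" else np.array(c["extrinsics"])
    q=np.atleast_2d(p)@E[:3,:3].T+E[:3,3]; q=q*[1,-1,-1]
    return cv2.projectPoints(q.reshape(-1,1,3),np.zeros(3),np.zeros(3),K,np.array(c.get("dist",np.zeros(5)),float))[0][:,0]
def tool():
    T=np.eye(4);T[:3,3]=robot.current_tool_pos();T[:3,:3]=R.from_euler("xyz",robot.current_eef_rot(),degrees=True).as_matrix();return T
E
python3 - <<'E'
from h import *
s=1.5625
P=[at_z("scene",np.array(p)/s,.012) for p in [(431,270),(466,292),(386,367),(351,342)]]
for p in P: print(np.round(p,3))
print("sizes",[round(np.linalg.norm(P[i]-P[(i+1)%4]),3) for i in range(4)])
print("block top",at_z("scene",np.array((425,288))/s,.044),at_z("side",np.array((390,357))/s,.044))
print("post top",at_z("scene",np.array((386,312))/s,.08),at_z("side",np.array((405,321))/s,.08))
print(np.round(vision.calibration("wrist")["T_tool_cam"],3),vision.calibration("wrist")["mtx"],vision.calibration("wrist").keys(),robot.current_eef_rot())
E
```

```text
[0.51  0.168 0.012]
[0.597 0.176 0.012]
[ 0.624 -0.053  0.012]
[ 0.54  -0.062  0.012]
sizes [np.float64(0.087), np.float64(0.231), np.float64(0.084), np.float64(0.232)]
block top [0.55684349 0.10559336 0.044     ] [0.55963575 0.09551385 0.044     ]
post top [ 0.5740647  -0.00656664  0.08      ] [0.56676505 0.0088342  0.08      ]
[[-0.001  0.957  0.289  0.073]
 [ 1.     0.001  0.001 -0.002]
 [ 0.     0.289 -0.957 -0.125]
 [ 0.     0.     0.     1.   ]] [[341.79253377   0.         250.91840231]
 [  0.         341.79253377 195.21673329]
 [  0.           0.           1.        ]] dict_keys(['mtx', 'T_tool_cam']) [1.79995408e+02 2.87499743e-03 1.62250602e+02]
```

```bash
python3 - <<'E'
from h import *
print("can",at_z("scene",np.array((554,228))/1.5625,0),at_z("side",np.array((290,493))/1.5625,0))
p=np.array(robot.current_tool_pos()); 
robot.line_to([p[0],p[1],.36],velocity=.25)
robot.move_to([.53,.05,.36],[180,0,180])
T=tool(); np.save("T1.npy",T)
im=vision.grab_frame("wrist"); cv2.imwrite("pics/w1.png",cv2.resize(im[:,:,::-1],(800,600),interpolation=cv2.INTER_CUBIC))
for l in ("fixture","strap","cam_lever","block","paddle","bush","nut","flange"):
    print(l,[(np.round(d["rect"],1).tolist(),round(d["p"],2)) for d in recognise(l,"wrist")])
print(robot.current_time_s(),robot.current_joint_positions())
E
```

```text
can [0.59035275 0.44919969 0.        ] [0.57673373 0.46986146 0.        ]
fixture [([255.2, 134.9, 169.4, 152.9], 0.89), ([344.6, 11.9, 142.5, 23.8], 0.65), ([163.1, 17.2, 144.2, 30.5], 0.56), ([248.7, 222.2, 22.0, 28.9], 0.39)]
strap [([235.1, 131.1, 87.2, 148.4], 0.61)]
cam_lever [([255.9, 88.3, 38.7, 60.1], 0.59)]
block [([283.7, 173.2, 32.0, 32.5], 0.74)]
paddle [([258.2, 88.0, 41.2, 63.6], 0.89), ([234.0, 130.2, 89.0, 149.7], 0.54)]
bush [([250.4, 222.1, 22.2, 28.2], 0.6)]
nut [([309.4, 112.2, 27.8, 21.5], 0.57)]
flange []
4.5917 [-35.17765895  15.5264733   37.43261628  77.28299284  -9.36380099
  90.27172647  91.19717672]
```

View pics/w1.png

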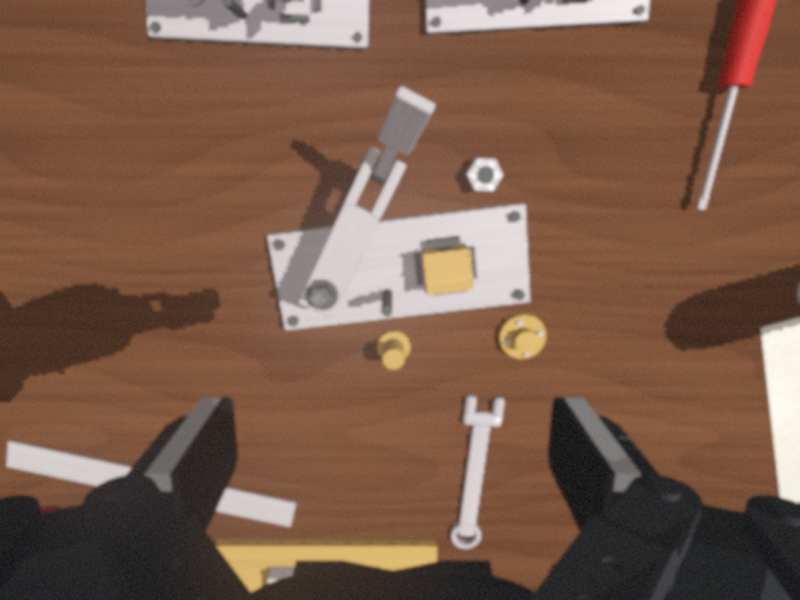

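The wrist view shows the plate corners at (527,204), (530,302), (285,330) and (267,235). It also shows the post nut at (322,294), the stop pin at about (387,297), the block top at about (447,272), the fork tips at about (371,152) and (400,166), and the paddle end at about (416,99). Next is the joint fit.

```bash
cat >>h.py <<'E'
def fx(v,p):
    c,s=np.cos(v[2]),np.sin(v[2]); p=np.atleast_2d(p); return np.c_[v[0]+c*p[:,0]-s*p[:,1],v[1]+s*p[:,0]+c*p[:,1],p[:,2]]
def sp(q,r,z,w=0): # strap point in fixture frame: r along, w to strap's left
    return [-np.sin(q)*r-np.cos(q)*w,-.105+np.cos(q)*r-np.sin(q)*w,z]
def lev(q,a,r,w=0,t=0): # lever point: r from axis, t above the face normal (towards post when up)
    e=1.2-a; return sp(q,.105+r*np.cos(e)-t*np.sin(e),.06+r*np.sin(e)+t*np.cos(e),w)
E
python3 - <<'E'
from h import *
from scipy.optimize import least_squares
T=np.load("T1.npy")
fixed=np.array([(-.045,.075,.012),(.045,.075,.012),(.045,-.155,.012),(-.045,-.155,.012),(0,-.105,.08)])
uvw=np.array([(527,204),(530,302),(285,330),(267,235),(322,294),(371,152),(400,166),(416,99)])/1.5625
uvs=np.array([(431,270),(466,292),(386,367),(351,342),(386,312)])/1.5625
def pts(x): return fx(x,np.vstack([fixed,sp(x[3],.121,.067,.015),sp(x[3],.121,.067,-.015),lev(x[3],x[4],.106)]))
def res(x,ws=.5):
    p=pts(x); return np.r_[(project("wrist",p,T)-uvw).ravel(),ws*(project("scene",p[:5])-uvs).ravel()]
for ws in (0,.5):
    r=least_squares(res,[.563,.098,.12,1.1,.1],args=(ws,),loss="soft_l1"); x=r.x
    print(np.round(x,4)); print(np.round(r.fun,1))
np.save("x.npy",x)
print("pin",project("wrist",fx(x,[.0205,-.055,.068]),T)*1.5625, "block top",project("wrist",fx(x,[0,0,.044]),T)*1.5625)
print("mid",fx(x,sp(x[3],.055,.06)),"paddle",fx(x,lev(x[3],x[4],.085)),"post",fx(x,[0,-.105,0]),"pad at end",fx(x,lev(0,1.2,.085)))
E
```

```text
[0.5599 0.0979 0.1214 0.9914 0.1557]
[-0.8  0.2  0.3  0.2 -0.   0.2  0.   0.4 -0.8  2.9 -0.2 -3.7  4.1 -0.9
  0.   0.  -0.  -0.  -0.  -0.   0.  -0.  -0.  -0.  -0.  -0. ]
[0.56   0.0979 0.1213 0.9919 0.157 ]
[-0.8  0.3  0.3  0.3 -0.   0.3  0.1  0.5 -0.7  3.  -0.2 -3.6  4.1 -0.8
  0.   0.  -0.6 -0.3  0.  -0.2  0.3 -0.2 -0.7 -0.7 -0.1 -0.2]
pin [[387.01472806 311.48311177]] block top [[448.75234224 272.668491  ]]
mid [[0.52338234 0.01801666 0.06      ]] paddle [[0.44012501 0.05901674 0.13343516]] post [[ 0.57272394 -0.00628162  0.        ]] pad at end [[0.54972969 0.18232184 0.06      ]]
```

The fit matches the given sizes: corner residuals are under 1 px and the predicted pin and block positions agree with the picture. The strap is at about 0.99 rad and the lever at about 0.16. Now I'll push the strap along its arc with shut fingers.

```bash
cat >>h.py <<'E'
x=np.load("x.npy") if __import__("os").path.exists("x.npy") else None
def pose(q,r,w,z): # tool down, tool x towards the post, fingers beside the strap
    return fx(x,sp(q,r,z,w))[0], [180,0,np.degrees(x[2]+q)-90]
E
python3 - <<'E'
from h import *
print("tip",robot.tip_reach,robot.current_time_s())
fingers.gripper_to(0.0,40)
q0=x[3]; r=.058
p,o=pose(q0,r,.05,.24); robot.move_to(p,o)
print(np.round(robot.current_joint_positions(),0))
p,o=pose(q0,r,.05,.062); hit=robot.line_to(p,o,velocity=.15,f_stop=8); print("down",hit,robot.current_tool_pos())
if not hit:
    w=.0295
    p,o=pose(q0,r,w+.003,.062); print(robot.line_to(p,o,velocity=.05,f_stop=10))
    for q in np.linspace(q0,.12,7):
        p,o=pose(q,r,w,.062); h=robot.line_to(p,o,velocity=.08,f_stop=15)
        print(round(q,2),h,np.round(robot.current_contact_force(),1))
        if h: break
print(robot.current_time_s(),robot.current_tool_pos())
im=vision.grab_frame("side"); cv2.imwrite("pics/s2.png",cv2.resize(im[160:310,190:370,::-1],(720,600),interpolation=cv2.INTER_CUBIC))
E
```

```text
tip 0.017 4.5917
[-49.  20.  65.  97. -19.  75. -97.]
down False [ 0.4994211  -0.02570335  0.06282757]
False
0.99 False [ 0.1  0.4 -0.6]
0.85 False [ 0.5  0.9 -0. ]
0.7 False [-0.5 -0.2  0.3]
0.56 False [-0.   0.2  0.3]
0.41 False [ 1.  -0.6  0.2]
0.27 False [-0.3  0.1  0. ]
0.12 False [-0.7  0.3  0.2]
11.95 [0.53048063 0.0426752  0.06209182]
```

View pics/s2.png

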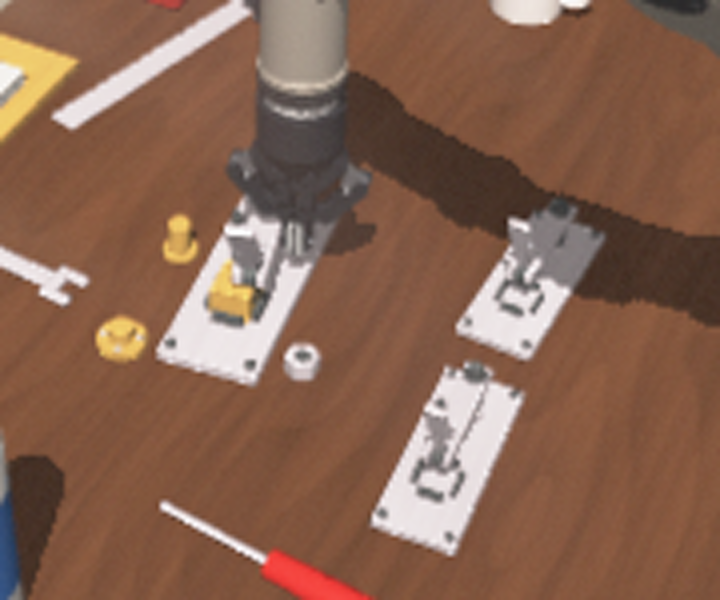

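The strap has swung round with the fingers and the paddle now stands over the block area at (243,245). The remaining angle up to the stop pin can be done under force watch.

```bash
python3 - <<'E'
from h import *
r=.058;w=.0295
for q in np.arange(.08,-.21,-.04):
    p,o=pose(q,r,w,.062); h=robot.line_to(p,o if q>0 else pose(0,r,w,.062)[1],velocity=.03,f_stop=12)
    print(round(q,2),h,np.round(robot.current_contact_force(),1))
    if h: break
P=np.array(robot.current_tool_pos()); c,s=np.cos(x[2]),np.sin(x[2]); d=P-[x[0],x[1],0]
print("fixture xy",c*d[0]+s*d[1],-s*d[0]+c*d[1],robot.current_time_s())
robot.pause(.2)
# back off, rise, look with the wrist camera
b=P-.03*np.array([c,s,0]); robot.line_to(b,velocity=.1)
robot.line_to(b+[0,0,.2],velocity=.25)
T=tool(); np.save("T2.npy",T)
im=vision.grab_frame("wrist"); cv2.imwrite("pics/w2.png",cv2.resize(im[:,:,::-1],(800,600),interpolation=cv2.INTER_CUBIC))
for l in ("strap","cam_lever","block","paddle"):
    print(l,[(np.round(d["rect"],1).tolist(),round(d["p"],2)) for d in recognise(l,"wrist")])
for n,p in dict(tip0=sp(0,.121,.067,.015),tip1=sp(0,.121,.067,-.015),post=[0,-.105,.08],pin=[.0205,-.055,.068],pad=lev(0,x[4],.106),c1=[-.045,.075,.012],c2=[.045,.075,.012]).items(): print(n,np.round(project("wrist",fx(x,p),T)*1.5625))
print(robot.current_time_s())
E
```

```text
0.08 False [-1.4 -1.2  0.8]
0.04 False [-2.  -0.9  0.3]
0.0 False [-1.3  0.5  0.6]
-0.04 False [-5.1 -1.8  2. ]
-0.08 False [-9.6 -2.9  7.3]
-0.12 False [-14.5  -4.7  10.7]
-0.16 False [-20.   -6.5  15.1]
-0.2 False [-23.6  -6.3  18.8]
fixture xy -0.028047776380110256 -0.04646097441446241 14.0
strap [([190.2, 197.1, 39.4, 210.9], 0.97), ([397.9, 278.4, 40.8, 80.1], 0.56)]
cam_lever [([183.2, 256.2, 30.5, 88.8], 0.6), ([446.8, 141.8, 56.1, 53.6], 0.55), ([391.2, 314.4, 6.4, 3.9], 0.37)]
block [([201.6, 206.2, 29.8, 44.5], 0.63)]
paddle [([184.9, 255.3, 33.9, 88.7], 0.84), ([448.0, 138.2, 55.3, 52.3], 0.67)]
tip0 [[323. 366.]]
tip1 [[276. 366.]]
post [[285. 174.]]
pin [[260. 258.]]
pad [[277. 499.]]
c1 [[373. 408.]]
c2 [[257. 408.]]
15.9583
```

View pics/w2.png

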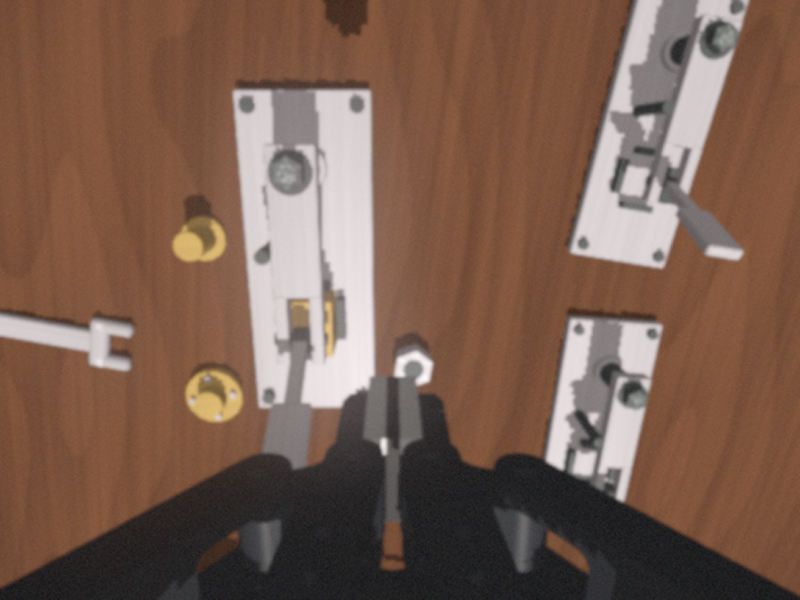

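The strap lies straight over the block: its end corner is at about (325,360) against a predicted (323,366), and it meets the pin at (262,252). The force rise confirms the stop. Now I'll push the lever down along its arc with the fingertip.

```bash
python3 - <<'E'
from h import *
o=pose(0,0,0,0)[1]
def tcp(p): # outer lower corner of the shut fingertips at fixture point p
    return fx(x,np.array(p)+[0,-.011,robot.tip_reach])[0]
s=tcp(lev(0,.1,.085,0,.03))
robot.line_to([s[0],s[1],.25],o,velocity=.2); robot.line_to(s,o,velocity=.15,f_stop=8)
for a in np.linspace(0,1.2,9):
    h=robot.line_to(tcp(lev(0,a,.085,0,.004)),o,velocity=.06,f_stop=30)
    print(round(a,2),h,np.round(robot.current_contact_force(),1),round(robot.current_tool_pos()[2],4))
    if h: break
print(robot.current_time_s(),tcp(lev(0,1.2,.085,0,.004)),robot.current_tool_pos())
im=vision.grab_frame("side"); cv2.imwrite("pics/s3.png",cv2.resize(im[160:310,190:370,::-1],(720,600),interpolation=cv2.INTER_CUBIC))
E
```

```text
0.0 False [-0.1 -0.8 -0.9] 0.1575
0.15 False [ 0.4 -0.8 -0. ] 0.1524
0.3 False [-0.5 -0.5  0.5] 0.1457
0.45 False [0.3 0.1 0.3] 0.1373
0.6 False [-0.4 -0.1 -0.3] 0.1276
0.75 False [ 0.2 -0.   0.3] 0.1169
0.9 False [ 0.7  0.3 -0.6] 0.1052
1.05 False [-0.8 -0.5 -0.7] 0.0931
1.2 False [-1.5  0.7  7.4] 0.0818
20.5667 [0.55106094 0.17140269 0.081     ] [0.55162195 0.1712788  0.08176202]
```

View pics/s3.png

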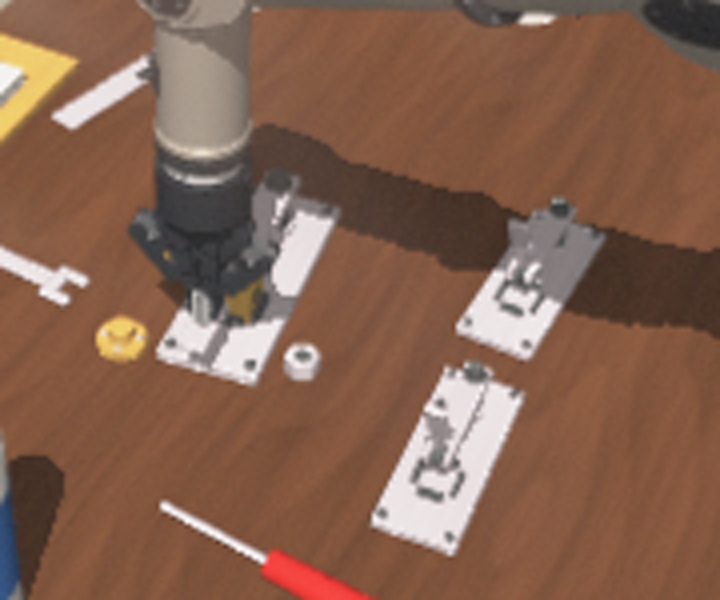

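The arm is at the paddle's end with about 7 N upward. I'll press on under force watch to find the end stop, then back off and look.

```bash
python3 - <<'E'
from h import *
o=pose(0,0,0,0)[1]
P=np.array(robot.current_tool_pos())
for dz in (.002,.004,.006,.008,.010):
    h=robot.line_to(P-[0,0,dz],o,velocity=.02,f_stop=25)
    f=np.array(robot.current_contact_force()); print(dz,h,np.round(f,1),round(robot.current_tool_pos()[2],4))
    if h or f[2]>25: break
robot.pause(.2)
P=np.array(robot.current_tool_pos())
robot.line_to([P[0],P[1],.15],velocity=.15)
Q=fx(x,[0,-.03,.30])[0]; robot.line_to(Q,o,velocity=.25)
T=tool(); np.save("T3.npy",T)
im=vision.grab_frame("wrist"); cv2.imwrite("pics/w3.png",cv2.resize(im[:,:,::-1],(800,600),interpolation=cv2.INTER_CUBIC))
im=vision.grab_frame("side"); cv2.imwrite("pics/s4.png",cv2.resize(im[160:310,190:370,::-1],(720,600),interpolation=cv2.INTER_CUBIC))
for n,p in dict(tip0=sp(0,.121,.067,.015),tip1=sp(0,.121,.067,-.015),post=[0,-.105,.08],pin=[.0205,-.055,.068],padL=lev(0,1.2,.106,.012,.004),padR=lev(0,1.2,.106,-.012,.004),padLo=lev(0,1.1,.106,.012,.004),c1=[-.045,.075,.012],c2=[.045,.075,.012]).items(): print(n,np.round(project("wrist",fx(x,p),T)*1.5625),(np.round((project("side",fx(x,p))-[190,160])*4)))
print(robot.current_time_s())
E
```

```text
0.002 False [-4.6  1.  14.9] 0.0816
0.004 False [-7.7 -0.6 23.7] 0.0813
0.006 False [-12.    0.7  31.9] 0.0811
tip0 [[411. 321.]] [[247. 273.]]
tip1 [[368. 321.]] [[214. 264.]]
post [[389. 141.]] [[278. 170.]]
pin [[359. 220.]] [[237. 209.]]
padL [[405. 432.]] [[204. 347.]]
padR [[374. 432.]] [[177. 339.]]
padLo [[406. 438.]] [[205. 337.]]
c1 [[443. 367.]] [[255. 375.]]
c2 [[336. 367.]] [[156. 347.]]
23.1917
```

View pics/w3.png

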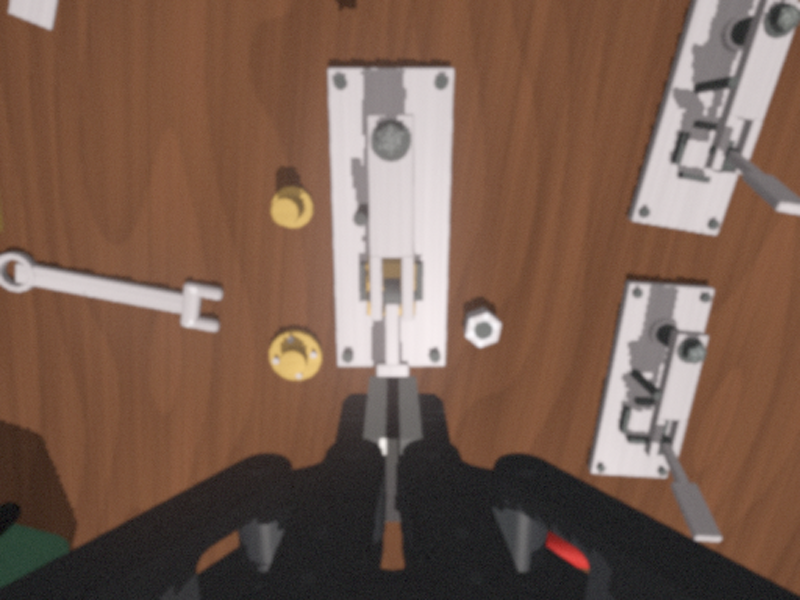

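View pics/s4.png

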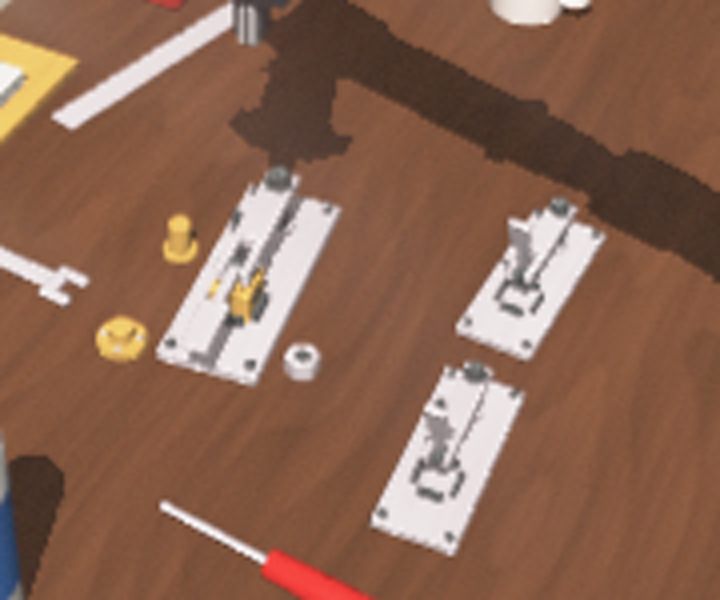

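The strap is over the block against the pin, with fork tips at (372–412, 318) matching the prediction. The lever lies level past the strap's end, and the tip stopped at 64 mm on a hard stop, as expected for fully down. The block and loose parts haven't moved, so I'm handing it in.

```bash
python3 -c "
from h import *
print(workorder.close_job(), robot.current_time_s())"
```

```text
the job is handed in; nothing more can be done
the job is handed in; nothing more can be done
```

The brass block is clamped: the strap is over it against the stop pin, and the cam lever was then pushed fully down. The block stayed in its nest, the other parts I could see in the last pictures hadn't moved, and the job was handed in about 23 s into the 43 s limit; the judging result was not shown.

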